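# Shut the battery dock of the brain-wave recorder

## Task

Make the recorder ready for the next driving session: push the battery pack along its bay until it is fully home against the contact block, then swing the gate fully shut behind it, and then slide the bolt all the way across the gate. Do it all by pushing with the fingertips: do not pinch, lift or tip the battery, and leave the mug, the jar and the keypad where they are.

Things in the scene. Friction and masses are not known exactly. Their poses are not given: they have to be found in the camera images.
- dock: White box fixed to the desk, 60 mm high, x 0 to 220, y -72 to 150 mm. Origin: desk level, below the middle of the battery bay's mouth, in the front face; x points into the bay, y left when looking in, z up. The bay is a channel open above and at the mouth, y -39 to 39; its floor, 16 mm above the desk, runs on outside as a sill to x = -85. Nothing but sill, gate and bolt is in front.
- bay_end (a point): Middle of the face of the grey contact block that closes the bay at its inner end: dock x = 135, y = 0, 36 mm above the desk. The block is as high as the dock.
- battery: Loose black pack, 130 (x) by 70 by 40 mm high, about 0.5 kg, sliding with 2 to 6 N of friction. Origin: centre of its underside; x points the way it slides in. It lies on the bay floor, at first sticking 45 to 75 mm out of the mouth. Home, it touches the contact block: its origin is then at dock x = 70 and its outer end 5 mm inside the mouth.
- gate (a joint): Angle a (rad) of the flat aluminium gate. 0 = shut, growing as it swings out, at most 2.0; starts at 1.5 to 1.9. From the hinge it runs along (-sin a, cos a) in the dock's x, y; its outer face, the one to push, looks along (-cos a, -sin a). It stays where left: friction under 1 N at the edge, no spring or catch. Shut, its outer face is at dock x = -14 mm. A battery sticking out blocks it.
- gate_hinge (a point): Upright hinge axis of the gate, at dock x = -10, y = -46 mm (right of the mouth when looking in), 39 mm above the desk.
- gate_edge (a point): Middle of the gate's free edge, 92 mm from the hinge axis, 39 mm above the desk. The gate is 8 mm thick and 40 mm high, its lower edge 19 mm above the desk.
- bolt (a joint): Travel (m) of the steel bolt on the front face, left of the mouth when looking in. 0 = fully across, its end 18 mm over the shut gate; 0.030 = fully withdrawn; end stops at both. It moves along the dock's y, towards -y to lock, with 2 N of friction, and stays where left; starts at 0.024 to 0.030. The bar is 100 mm long, 12 high, 8 thick, at dock x -24 to -16, centred 40 mm above the desk.
- bolt_tab (a point): Middle of the top edge of the bolt's black push tab, an upright plate standing out of the middle of the bar: 8 mm thick along y, from dock x = -23 to -65, 28 to 62 mm above the desk. The point is at dock x = -44, y = 78 mm + travel, z = 62. Two small steel staples round the bar at dock y = 55 and 134 reach out to x = -28 and do not stop it.
- mug: White mug standing on the desk, 72 mm across, 85 high, with a handle. Origin: centre of its underside. To be left alone.
- jar: Small clear jar with a white cap, 60 mm across, 65 high. Origin: centre of its underside. To be left alone.
- keypad: Grey answer keypad with four round keys lying flat on the desk, 110 by 50 by 29 mm high. Origin: centre of its underside. To be left alone.
Things that resemble listed ones, but are neither listed nor needed, are in the scene too. What is shaped like the battery but blue, orange or red is not meant.

How it is judged:
On the way, in this order (a step that is already met when the one before it is completed fails the run):
1. the battery is pushed home against the contact block, with the gate still open (x of battery in the frame of dock above 0.066 m and z of battery in the frame of dock below 0.022 m and value of joint gate above 0.3 rad), for 0.2 s.
2. the gate is swung shut, with the bolt still withdrawn (x of battery in the frame of dock above 0.066 m and value of joint gate below 0.06 rad and value of joint bolt above 0.012 m), for 0.2 s.
3. the bolt is slid across (x of battery in the frame of dock above 0.066 m and value of joint gate below 0.06 rad and value of joint bolt below 0.004 m), for 0.2 s.
At the end, for the whole second after the job is handed in: The battery lies flat on the bay floor within 4 mm of the contact block, the gate is within 0.06 rad of shut, the bolt within 4 mm of fully across, and all is at rest (all of step 3 and z of battery in the frame of dock below 0.022 m and linear speed of battery below 0.02 m/s); the robot touches nothing.
It fails at once if the battery is lifted off the bay floor (by more than 10 mm) (z of battery in the frame of dock above 0.026 m).
It fails at once if the battery is tipped (angle between battery's own z axis and vertical above 0.25 rad).
It fails at once if the mug is pushed aside, knocked over or lifted (distance of mug from where it was at the start of the episode above 0.02 m).
It fails at once if the jar is pushed aside, knocked over or lifted (distance of jar from where it was at the start of the episode above 0.02 m).
It fails at once if the keypad is pushed aside, knocked over or lifted (distance of keypad from where it was at the start of the episode above 0.02 m).
It also fails if it takes over 61 s, if anything falls off the work surface, if the arm or the gripper's body presses on something with over 40 N, if the wrist force passes 120 N, or if a joint passes its speed limit or range.

## Robot

A 6-joint arm with a two-finger parallel gripper is mounted at the origin on the work surface. World frame = base frame: x ahead of the robot, y to its left, z up, the work surface at z = 0. Lengths are in m, angles in rad, forces in N, time in s.
With the tool pointing down it reaches from about 0.275 to 0.75 m from the base axis. Payload 10.2 kg.
Tool frame: the origin (TCP) lies at the very end of the fingers, on their centre line; the grasp point (between the pads) lies 19 mm behind it; z points along the fingers, y is the line along which they close (so a half turn about z gives the same grasp; the last joint's range is limited). The gripper opens to 88 mm and grips with 3 to 60 N. Pads are 18 mm wide; open, the fingers measure 123 mm over their backs; the gripper's body (75 mm by 187 mm) begins 45 mm behind the grasp point.
Start: joints at [-1.402, 0.313, 1.498, -0, 1.331, -0.223], TCP at [0.2, -0.485, 0.239] pointing down, gripper open.
Joint ranges: [-2.94, 2.94], [-0.97, 2.17], [0.19, 2.56], [-1.23, 4.37], [0.02, 3.11], [-2.88, 2.88]. Speed limits (rad/s): [2.39, 2.39, 3.01, 3.14, 3.14, 3.14].

## Interface

Orientations are given as [roll, pitch, yaw] about the fixed x, y, z axes, in that order (R = Rz(yaw) Ry(pitch) Rx(roll)).
In Python, from bench import bot gives the robot as it stands.
- The arm moves only by the tool play_rows, never from a script. Its argument "deltas" is a list of rows, each an object with "rot": the turn, a rotation vector about the tool's x, y, z normalised to -1 to 1, where 1 is 0.08 rad, a list of three; "travel": the shift along the tool's x, y, z normalised to -1 to 1, where 1 is 40 mm, a list of three; "claw": the opening, from 0 (shut) to 1 (fully open). A call has 1 to 8 rows; each row shifts and turns the commanded pose from where the row before left it, along the tool's axes as they then stand; what a row does not reach is not made up. A row lasts 1/12 s, in which the tool goes at most 41.7 mm and 7.16 degrees, less where a joint would pass 70% of its speed; a pose out of reach is approached as far as the arm can. A call with a number of a shift or a turn outside -1 to 1 is refused whole. A call with a gripper value outside its range is refused whole. The fingers move at their own pace and stop on an object; "squeeze" is the grip in N (left out, the last holds). Time passes only in rows, so rows that do not move let the fingers close. It gives the time, the measured TCP pose, the force, the opening and the grip force at its end, in the units of the state.
- bot.observe(): the state, without advancing time (a new reading comes with each control period).
- bot.read_camera(name): name is "scene" or "top"; returns a dict with "img" (420x560x3 uint8, red, green, blue), "K" (3x3 intrinsics, pixels), "T" (4x4, takes a point from camera to world coordinates). Camera axes: x right, y up, looking along -z (the intrinsics and any distortion apply to the point x, -y, -z); pixel columns grow to the right and rows downward; lengths in m; the calibration is good to about 2 mm. A picture is of the moment at which its call begins. There is no depth.
- bot.job_done(): hands the job in; it is judged then, once.
Trained networks look in a picture, given as the dict that the camera call returned (one of the last four; its "shot" number tells which), for a name from the list of things; names that differ only in an ending like _2 or _b are one class to them, and where a whole thing is asked for, a point or a joint stands for the part that bears it (a point fixed in the world has none). Each returns a list of dicts, best first, with "p" (0 to 1); they miss things now and then, are a little off and sometimes report something else, mostly with a low value. They report only what shows in the picture. A call takes as long as a camera call. They do not tell look-alikes from the thing itself.
- bot.spot_in(picture, query): "position" ([x, y, z] in m, in the coordinates of the camera as it stood for that picture, good to about 4 mm: the middle of the surface that is visible of it).
- bot.pinpoint(picture, query): "position" ([x, y, z] in m, in the coordinates of the camera as it stood for that picture, good to about 4 mm: a listed point, or the origin of a listed thing).
The state is a dict: "t": time; "joints": joint angles; "dq": joint speeds; "tau": joint torques, N m; "tcp_pos": TCP position; "tcp_rot": TCP orientation; "force": force on the tool from outside, world axes, zero at the start; "moment": the same for the moment, N m; "width": finger opening in m; "grip_force": force on a finger pad.
Only numpy, scipy, OpenCV 4.12 (cv2) and the standard library are available. Lean on these libraries where they do the work, as an engineer would, in place of code of your own. Each camera call takes 0.05 s, during which the arm holds its last target. There are 200 camera calls.

## Working session

There is one attempt and no reset: what is moved stays moved. The work goes in short steps, Python scripts to look and compute and a tool call to move; the robot and the scene stay as the last step left them, time stands still between calls to the robot, and variables do not carry over. Pictures are saved under pics/ and viewed, at most 10 in all, crops included, and the job is handed in when it is done.

Besides the shell and the picture viewer there is one more tool, called after "Request:" as name(argument=value, ...) on one line, values as JSON. play_rows: Moves the arm, as the interface text tells. Its arguments: {"type":"object","properties":{"deltas":{"type":"array"},"squeeze":{"type":"number"}},"required":["deltas"]}

```bash
mkdir -p pics; cat > h.py <<'E'
import numpy as np, cv2
from bench import bot
def W(pic,p): return (pic["T"]@np.r_[p,1])[:3]
def px(pic,w):
    c=np.linalg.inv(pic["T"])@np.r_[w,1]; q=pic["K"]@np.array([c[0],-c[1],-c[2]]); return q[:2]/q[2]
def save(pic,n): cv2.imwrite(f"pics/{n}.png",pic["img"][:,:,::-1])
E
python3 - <<'E'
from h import *
for n in("top","scene"):
    p=bot.read_camera(n); save(p,n+"0")
    for q in("dock","bay_end","battery","gate_hinge","gate_edge","bolt_tab","mug","jar","keypad"):
        for d in bot.pinpoint(p,q)[:3]:
            w=W(p,d["position"]); print(n,q,round(d["p"],2),w.round(3),px(p,w).round())
s=bot.observe(); print(s["tcp_pos"],s["tcp_rot"],s["t"])
a=cv2.imread("pics/top0.png");b=cv2.imread("pics/scene0.png")
E
```

```text
top dock 0.72 [ 0.556  0.111 -0.001] [270. 220.]
top bay_end 0.84 [ 0.513 -0.017  0.04 ] [328. 239.]
top bay_end 0.51 [0.506 0.354 0.003] [164. 239.]
top battery 0.95 [ 0.331 -0.188 -0.002] [401. 324.]
top battery 0.84 [ 0.828  0.005 -0.005] [319. 107.]
top battery 0.83 [0.564 0.12  0.018] [266. 216.]
top gate_hinge 0.53 [0.514 0.128 0.038] [261. 237.]
top gate_hinge 0.29 [ 0.508  0.349 -0.001] [166. 238.]
top gate_hinge 0.22 [0.671 0.116 0.059] [269. 165.]
top gate_edge 0.63 [0.544 0.221 0.042] [220. 222.]
top bolt_tab 0.62 [0.672 0.117 0.061] [268. 164.]
top mug 0.72 [0.543 0.22  0.043] [220. 223.]
top mug 0.7 [0.511 0.126 0.04 ] [262. 238.]
top mug 0.66 [0.759 0.267 0.   ] [207. 132.]
top jar 0.91 [0.509 0.351 0.002] [165. 238.]
top keypad 0.69 [0.376 0.024 0.001] [307. 301.]
scene dock 0.6 [0.551 0.113 0.008] [288. 205.]
scene bay_end 0.6 [ 0.515 -0.017  0.035] [238. 234.]
scene battery 0.86 [0.823 0.007 0.   ] [377. 311.]
scene battery 0.83 [0.554 0.122 0.018] [291. 200.]
scene battery 0.76 [ 0.332 -0.184  0.002] [119. 259.]
scene gate_hinge 0.77 [0.512 0.134 0.036] [278. 183.]
scene gate_hinge 0.59 [0.552 0.12  0.018] [290. 200.]
scene gate_hinge 0.48 [ 0.506  0.351 -0.005] [324. 134.]
scene bolt_tab 0.61 [0.668 0.126 0.062] [340. 211.]
scene mug 0.95 [0.757 0.268 0.001] [402. 199.]
scene jar 0.68 [ 0.506  0.347 -0.002] [323. 134.]
scene jar 0.24 [0.552 0.11  0.004] [287. 207.]
scene keypad 0.68 [0.37  0.029 0.001] [200. 196.]
[ 0.2004503  -0.48523128  0.23872681] [ 3.14158674e+00 -2.55820807e-05  3.91753959e-01] 1.0
```

View pics/top0.png

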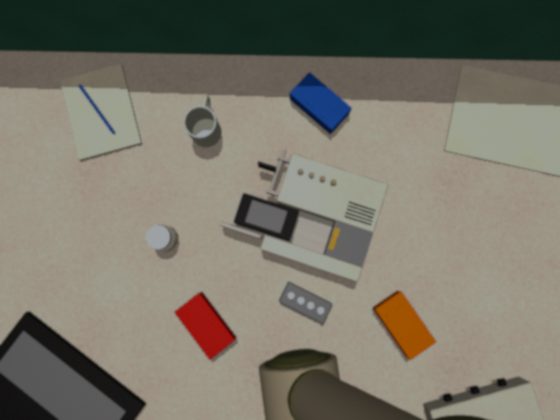

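View pics/scene0.png

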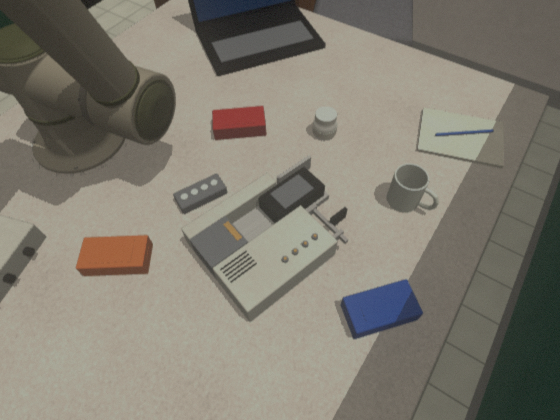

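The top picture shows the black battery at (266,217) in the dock's bay, the gate at (240,230), the bolt tab at (267,167), the mug at (202,123), the jar at (160,238) and the keypad at (305,302). The packs at (205,325) red, (404,325) orange and (320,103) blue are look-alikes. The scene picture agrees: the battery is at (292,193), the only black one and lying in the bay. I'll confirm with an enlarged crop, with the fitted dock model drawn over it.

```bash
cat >> h.py <<'E'
def D2W(o,th,p):
    c,s=np.cos(th),np.sin(th); return np.array([o[0]+c*p[0]-s*p[1],o[1]+s*p[0]+c*p[1],p[2]])
E
python3 - <<'E'
from h import *
from scipy.optimize import least_squares
pts=[((0,0),(.556,.111)),((0,0),(.551,.113)),((.135,0),(.513,-.017)),((.135,0),(.515,-.017)),((-.01,-.046),(.514,.128)),((-.01,-.046),(.512,.134))]
f=lambda v:np.concatenate([D2W(v[:2],v[2],(*a,0))[:2]-np.array(b) for a,b in pts])
r=least_squares(f,[.554,.112,-1.87]); v=r.x; print(v.round(4),np.abs(r.fun).max())
o,th=v[:2],v[2]
inv=lambda w:(np.array([[np.cos(th),np.sin(th)],[-np.sin(th),np.cos(th)]])@(np.array(w)[:2]-o)).round(4)
for n,w in dict(bat1=(.564,.12),bat2=(.554,.122),edge=(.544,.221),tab1=(.672,.117),tab2=(.668,.126),mug=(.758,.267),jar=(.508,.35),key=(.373,.026)).items(): print(n,inv(w))
out=[]
for n in("top","scene"):
    p=bot.read_camera(n); im=cv2.resize(p["img"][:,:,::-1],None,fx=4,fy=4,interpolation=2)
    def line(P,col,cl=True):
        q=np.array([px(p,D2W(o,th,x)) for x in P]); cv2.polylines(im,[np.int32((q+.5)*4)],cl,col,1)
    line([(0,-.072,.06),(.22,-.072,.06),(.22,.15,.06),(0,.15,.06)],(0,0,255))
    line([(0,-.039,.06),(.135,-.039,.06),(.135,.039,.06),(0,.039,.06)],(0,255,0))
    bx=-.003; line([(bx+i,j,.056) for i,j in((-.065,-.035),(.065,-.035),(.065,.035),(-.065,.035))],(255,0,255))
    line([(-.01,-.046,.059),(-.01-.092*np.sin(1.7),-.046+.092*np.cos(1.7),.059)],(255,255,0))
    line([(-.023,.108,.062),(-.065,.108,.062)],(0,255,255))
    c=np.int32(px(p,D2W(o,th,(.04,.03,.05)))*4); out.append(im[c[1]-300:c[1]+300,c[0]-390:c[0]+390]); 
    cv2.imwrite(f"pics/c_{n}.png",out[-1])
E
```

```text
[ 0.5536  0.1107 -1.8661] 0.005688572575327261
bat1 [-0.0119  0.0072]
bat2 [-0.0109 -0.0029]
edge [-0.1027 -0.0413]
tab1 [-0.0404  0.1114]
tab2 [-0.0479  0.105 ]
mug [-0.209  0.15 ]
jar [-0.2156 -0.1133]
key [ 0.1336 -0.1481]
```

View pics/c_top.png

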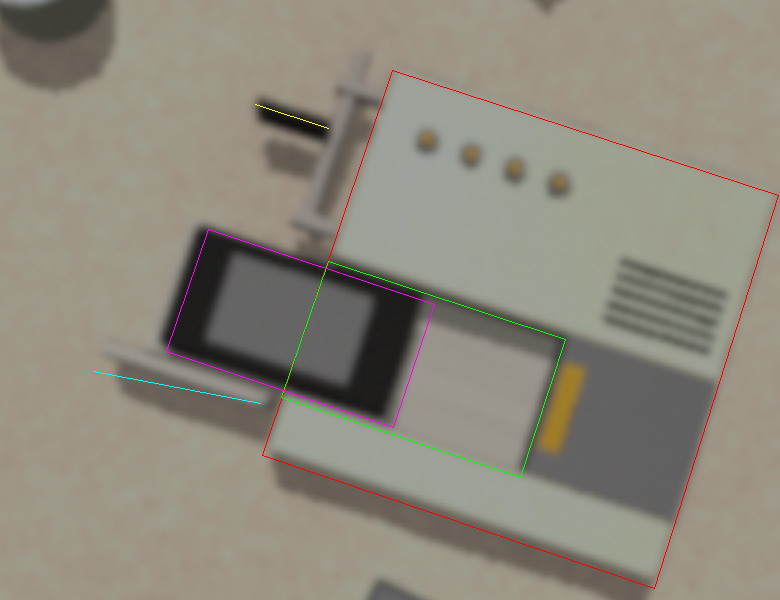

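View pics/c_scene.png

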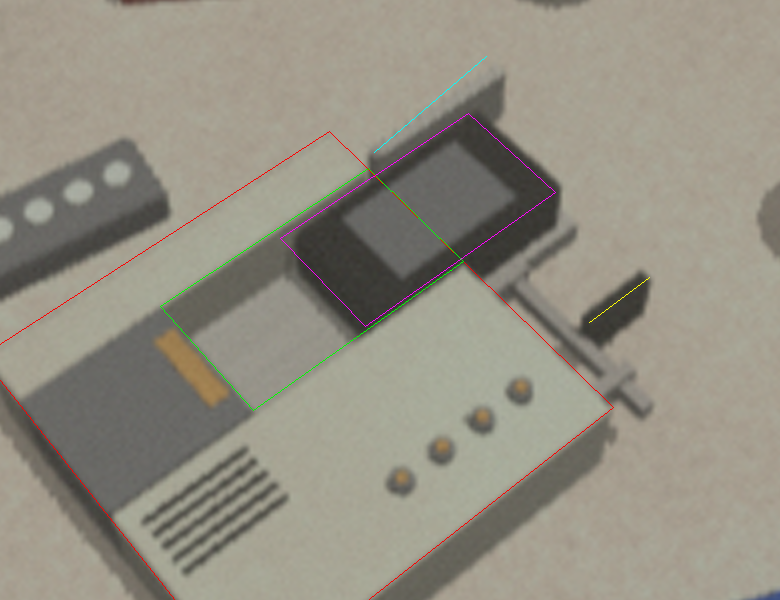

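The top crop shows the battery's outer end at (203,228)–(165,345), the gate at (110,348)–(265,400), about 1.6 rad open, and the bolt tab at (290,118). The scene crop agrees. The dock fit is within about 3 mm, the battery is at dock x ≈ -7 mm, and it is the only black pack, so it is the one meant.

I'll close the fingers and turn the tool so that tool x = -dock x and tool y = dock y.

Request:
play_rows(deltas=[{"rot": [0,0,-1],"travel": [0,0,0],"claw": 0},{"rot": [0,0,-1],"travel": [0,0,0],"claw": 0},{"rot": [0,0,-1],"travel": [0,0,0],"claw": 0},{"rot": [0,0,-1],"travel": [0,0,0],"claw": 0},{"rot": [0,0,-1],"travel": [0,0,0],"claw": 0},{"rot": [0,0,-1],"travel": [0,0,0],"claw": 0},{"rot": [0,0,-1],"travel": [0,0,0],"claw": 0},{"rot": [0,0,-1],"travel": [0,0,0],"claw": 0}])

```text
t: 1.77
tcp_pos: [0.2005, -0.4852, 0.2387]
tcp_rot: [-3.142, -0.0, 1.036]
force: [-0.2, 0.0, 0.6]
width: 0.0367
grip_force: 0.0
```

Request:
play_rows(deltas=[{"rot": [0,0,-1],"travel": [0,0,0],"claw": 0},{"rot": [0,0,-1],"travel": [0,0,0],"claw": 0},{"rot": [0,0,-1],"travel": [0,0,0],"claw": 0},{"rot": [0,0,0],"travel": [0,0,0],"claw": 0}])

```text
t: 2.1
tcp_pos: [0.2005, -0.4852, 0.2387]
tcp_rot: [-3.142, -0.0, 1.275]
force: [-0.1, -0.4, -0.7]
width: 0.0107
grip_force: 0.0
```

```bash
cat >> h.py <<'E'
O,TH=np.array([.5536,.1107]),-1.8661
def where():
    s=bot.observe(); d=s["tcp_pos"][:2]-O; c,n=np.cos(TH),np.sin(TH)
    print("t",round(s["t"],2),"dock",np.round([c*d[0]+n*d[1],-n*d[0]+c*d[1],s["tcp_pos"][2]],4),"yaw",np.round(s["tcp_rot"],3),"F",np.round(s["force"],1),"w",s["width"])
E
python3 -c "
from h import *
where()"
```

```text
t 2.1 dock [ 0.6729 -0.1644  0.2387] yaw [-3.142 -0.     1.275] F [-0.1 -0.4 -0.7] w 0.01071446082412716
```

Request:
play_rows(deltas=[{"rot": [0,0,0],"travel": [0.9,0.19,0],"claw": 0},{"rot": [0,0,0],"travel": [0.9,0.19,0],"claw": 0},{"rot": [0,0,0],"travel": [0.9,0.19,0],"claw": 0},{"rot": [0,0,0],"travel": [0.9,0.19,0],"claw": 0},{"rot": [0,0,0],"travel": [0.9,0.19,0],"claw": 0},{"rot": [0,0,0],"travel": [0.9,0.19,0],"claw": 0},{"rot": [0,0,0],"travel": [0.9,0.19,0],"claw": 0},{"rot": [0,0,0],"travel": [0.9,0.19,0],"claw": 0}])

```text
t: 2.77
tcp_pos: [0.3439, -0.2263, 0.2389]
tcp_rot: [3.141, 0.0, 1.269]
force: [0.9, -0.1, -0.5]
width: 0.0006
grip_force: 0.0
```

Request:
play_rows(deltas=[{"rot": [0,0,0],"travel": [0.9,0.19,0],"claw": 0},{"rot": [0,0,0],"travel": [0.9,0.19,0],"claw": 0},{"rot": [0,0,0],"travel": [0.9,0.19,0],"claw": 0},{"rot": [0,0,0],"travel": [0.9,0.19,0],"claw": 0},{"rot": [0,0,0],"travel": [0.9,0.19,0],"claw": 0},{"rot": [0,0,0],"travel": [0.9,0.19,0],"claw": 0},{"rot": [0,0,0],"travel": [0.9,0.19,0],"claw": 0},{"rot": [0,0,0],"travel": [0.9,0.19,0],"claw": 0}])

```text
t: 3.43
tcp_pos: [0.4869, 0.0313, 0.2389]
tcp_rot: [3.141, 0.0, 1.269]
force: [0.2, -1.0, -0.4]
width: 0.0005
grip_force: 0.0
```

Request:
play_rows(deltas=[{"rot": [0,0,0],"travel": [0.9,0.19,0],"claw": 0},{"rot": [0,0,0],"travel": [0.9,0.19,0],"claw": 0},{"rot": [0,0,0],"travel": [0.9,0.19,0],"claw": 0},{"rot": [0,0,0],"travel": [0.9,0.19,0],"claw": 0},{"rot": [0,0,0],"travel": [0.9,0.19,0],"claw": 0},{"rot": [0,0,0],"travel": [0.9,0.19,0],"claw": 0},{"rot": [0,0,0],"travel": [0,0,0],"claw": 0},{"rot": [0,0,0],"travel": [0,0,0],"claw": 0}])

```text
t: 4.1
tcp_pos: [0.5936, 0.2235, 0.2377]
tcp_rot: [-3.141, 0.001, 1.272]
force: [0.2, 0.3, -0.7]
width: 0.0002
grip_force: 0.0
```

```bash
python3 -c "
from h import *
where()"
```

```text
t 4.1 dock [-0.1196  0.0054  0.2377] yaw [-3.141e+00  1.000e-03  1.272e+00] F [ 0.2  0.3 -0.7] w 0.00019623115376942143
```

Request:
play_rows(deltas=[{"rot": [0,0,0],"travel": [0,-0.1,0.85],"claw": 0},{"rot": [0,0,0],"travel": [0,0,0.85],"claw": 0},{"rot": [0,0,0],"travel": [0,0,0.85],"claw": 0},{"rot": [0,0,0],"travel": [0,0,0.85],"claw": 0},{"rot": [0,0,0],"travel": [0,0,0.85],"claw": 0},{"rot": [0,0,0],"travel": [0,0,0.85],"claw": 0},{"rot": [0,0,0],"travel": [0,0,0],"claw": 0}])

```text
t: 4.68
tcp_pos: [0.5861, 0.2216, 0.0289]
tcp_rot: [-3.132, 0.005, 1.269]
force: [-0.1, 1.0, -1.2]
width: -0.0
grip_force: 0.0
```

Request:
play_rows(deltas=[{"rot": [0,0,0],"travel": [-0.3,0,0],"claw": 0},{"rot": [0,0,0],"travel": [-0.25,0,0],"claw": 0},{"rot": [0,0,0],"travel": [-0.15,0,0],"claw": 0},{"rot": [0,0,0],"travel": [-0.15,0,0],"claw": 0},{"rot": [0,0,0],"travel": [-0.15,0,0],"claw": 0},{"rot": [0,0,0],"travel": [-0.15,0,0],"claw": 0},{"rot": [0,0,0],"travel": [-0.15,0,0],"claw": 0},{"rot": [0,0,0],"travel": [-0.15,0,0],"claw": 0}])

```text
t: 5.35
tcp_pos: [0.5737, 0.1686, 0.0366]
tcp_rot: [3.138, -0.003, 1.271]
force: [2.6, 6.5, 6.3]
width: 0.0004
grip_force: 3.4
```

```bash
python3 - <<'E'
from h import *
where(); p=bot.read_camera("top"); im=cv2.resize(p["img"][130:310,170:410,::-1],None,fx=3,fy=3); cv2.imwrite("pics/push.png",im)
E
```

```text
t 5.35 dock [-0.0613  0.0024  0.0366] yaw [ 3.138e+00 -3.000e-03  1.271e+00] F [2.6 6.5 6.3] w 0.0004291407789015279
```

View pics/push.png

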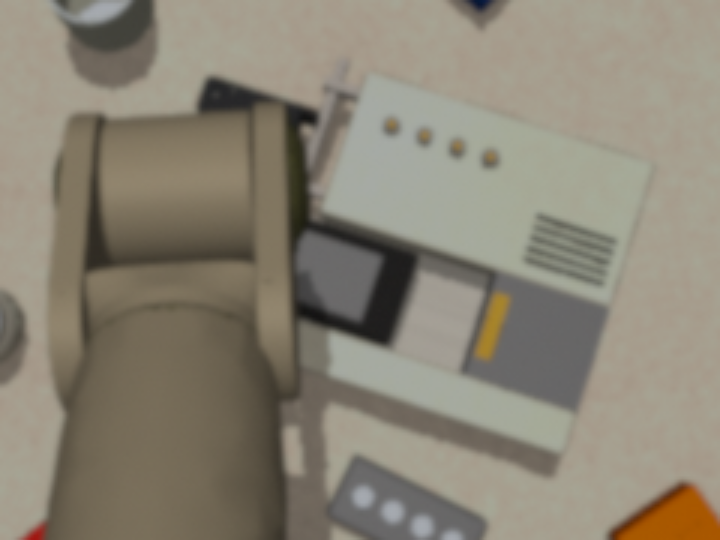

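The battery is sliding in: its front edge is now at (400,300) in the crop, with the arm over the gate. I'll keep pushing.

Request:
play_rows(deltas=[{"rot": [0,0,0],"travel": [-0.15,0,0],"claw": 0},{"rot": [0,0,0],"travel": [-0.15,0,0],"claw": 0},{"rot": [0,0,0],"travel": [-0.15,0,0],"claw": 0},{"rot": [0,0,0],"travel": [-0.15,0,0],"claw": 0},{"rot": [0,0,0],"travel": [-0.15,0,0],"claw": 0},{"rot": [0,0,0],"travel": [-0.15,0,0],"claw": 0},{"rot": [0,0,0],"travel": [-0.1,0,0],"claw": 0},{"rot": [0,0,0],"travel": [-0.1,0,0],"claw": 0}])

```text
t: 6.07
tcp_pos: [0.5607, 0.1266, 0.0363]
tcp_rot: [3.138, -0.002, 1.271]
force: [1.9, 7.4, 4.6]
width: 0.0006
grip_force: 3.6
```

Request:
play_rows(deltas=[{"rot": [0,0,0],"travel": [-0.05,0,0],"claw": 0},{"rot": [0,0,0],"travel": [-0.05,0,0],"claw": 0},{"rot": [0,0,0],"travel": [-0.05,0,0],"claw": 0}])

```text
t: 6.32
tcp_pos: [0.5589, 0.121, 0.0362]
tcp_rot: [3.139, -0.002, 1.271]
force: [2.2, 7.3, 6.5]
width: 0.0005
grip_force: 3.6
```

```bash
python3 -c "
from h import *
where()"
```

```text
t 6.32 dock [-0.0114  0.0021  0.0362] yaw [ 3.139e+00 -2.000e-03  1.271e+00] F [2.2 7.3 6.5] w 0.0005211032347115829
```

Request:
play_rows(deltas=[{"rot": [0,0,0],"travel": [-0.05,0,0],"claw": 0},{"rot": [0,0,0],"travel": [-0.05,0,0],"claw": 0},{"rot": [0,0,0],"travel": [-0.04,0,0],"claw": 0}])

```text
t: 6.57
tcp_pos: [0.5573, 0.1157, 0.0362]
tcp_rot: [3.139, -0.002, 1.272]
force: [2.2, 7.4, 5.3]
width: 0.0003
grip_force: 3.6
```

Request:
play_rows(deltas=[{"rot": [0,0,0],"travel": [-0.04,0,0],"claw": 0}])

```text
t: 6.65
tcp_pos: [0.557, 0.1151, 0.0363]
tcp_rot: [3.138, -0.005, 1.271]
force: [5.6, 20.7, 4.1]
width: 0.0004
grip_force: 11.1
```

Request:
play_rows(deltas=[{"rot": [0,0,0],"travel": [-0.04,0,0],"claw": 0}])

```text
t: 6.73
tcp_pos: [0.5567, 0.1151, 0.0363]
tcp_rot: [3.138, -0.007, 1.271]
force: [6.9, 31.5, 4.2]
width: 0.0003
grip_force: 16.2
```

Contact with the block: the force jumps to 32 N at a tip-front dock x of 4 mm, which matches home. I'll hold briefly, retreat, rise and cross over the gate.

Request:
play_rows(deltas=[{"rot": [0,0,0],"travel": [0,0,0],"claw": 0},{"rot": [0,0,0],"travel": [0,0,0],"claw": 0},{"rot": [0,0,0],"travel": [0,0,0],"claw": 0},{"rot": [0,0,0],"travel": [0.3,0,0],"claw": 0},{"rot": [0,0,0],"travel": [0.6,0,0],"claw": 0},{"rot": [0,0,0],"travel": [0.6,0,0],"claw": 0},{"rot": [0,0,0],"travel": [0.4,0,-0.4],"claw": 0},{"rot": [0,0,0],"travel": [0,0,-0.8],"claw": 0}])

```text
t: 7.4
tcp_pos: [0.576, 0.1867, 0.0802]
tcp_rot: [-3.136, 0.003, 1.274]
force: [0.3, -0.2, 0.4]
width: 0.0003
grip_force: 0.0
```

Request:
play_rows(deltas=[{"rot": [0,0,0],"travel": [0,0,-0.8],"claw": 0},{"rot": [0,0,0],"travel": [0,-0.8,0],"claw": 0},{"rot": [0,0,0],"travel": [0,-0.8,0],"claw": 0},{"rot": [0,0,0],"travel": [0,-0.8,0],"claw": 0},{"rot": [0,0,0],"travel": [0,0,0],"claw": 0},{"rot": [0,0,0],"travel": [0,0,0],"claw": 0}])

```text
t: 7.9
tcp_pos: [0.4852, 0.2132, 0.1153]
tcp_rot: [3.141, 0.0, 1.273]
force: [0.4, 0.1, 0.3]
width: 0.0006
grip_force: 0.0
```

```bash
python3 - <<'E'
from h import *
where(); p=bot.read_camera("scene"); im=cv2.resize(p["img"][100:300,150:410,::-1],None,fx=3,fy=3); cv2.imwrite("pics/gate.png",im)
E
```

```text
t 7.9 dock [-0.0781 -0.0953  0.1153] yaw [3.141 0.    1.273] F [0.4 0.1 0.3] w 0.0005542066603369179
```

View pics/gate.png

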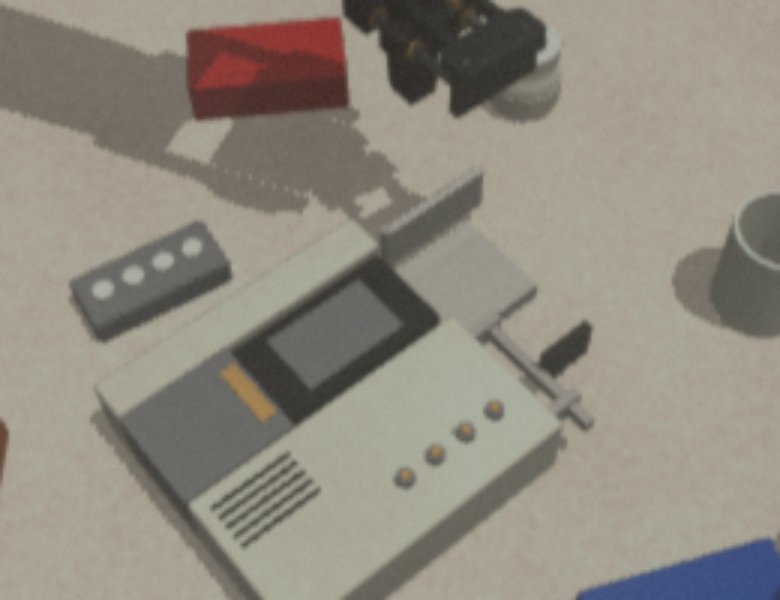

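The battery is home: it fills the bay up to the block at (240,370) in the crop. The gate stands at (385,245)–(480,180), about 1.57 rad, and the sill is clear. I'll lower outside the gate and swing it in along an arc.

Request:
play_rows(deltas=[{"rot": [0,0,0],"travel": [0,0,0.7],"claw": 0},{"rot": [0,0,0],"travel": [0,0,0.7],"claw": 0},{"rot": [0,0,0],"travel": [0,0,0.6],"claw": 0},{"rot": [0,0,0],"travel": [0,0,0],"claw": 0},{"rot": [0,0,0],"travel": [0,0.24,0],"claw": 0},{"rot": [0,0,0],"travel": [0,0.24,0],"claw": 0},{"rot": [0,0,0],"travel": [0,0.24,0],"claw": 0},{"rot": [0,0,0],"travel": [0,0.24,0],"claw": 0}])

```text
t: 8.62
tcp_pos: [0.5248, 0.2011, 0.0362]
tcp_rot: [3.139, -0.001, 1.271]
force: [-0.5, -0.4, 0.2]
width: 0.0005
grip_force: 0.4
```

Request:
play_rows(deltas=[{"rot": [0,0,0],"travel": [-0.06,0.19,0],"claw": 0},{"rot": [0,0,0],"travel": [-0.06,0.19,0],"claw": 0},{"rot": [0,0,0],"travel": [-0.06,0.19,0],"claw": 0},{"rot": [0,0,0],"travel": [-0.13,0.15,0],"claw": 0},{"rot": [0,0,0],"travel": [-0.13,0.15,0],"claw": 0},{"rot": [0,0,0],"travel": [-0.13,0.15,0],"claw": 0}])

```text
t: 9.12
tcp_pos: [0.5552, 0.167, 0.0347]
tcp_rot: [-3.141, 0.0, 1.272]
force: [0.1, -0.2, -0.1]
width: 0.0005
grip_force: 0.4
```

```bash
python3 -c "
from h import *
where()"
```

```text
t 9.12 dock [-0.0543 -0.0149  0.0347] yaw [-3.141  0.     1.272] F [ 0.1 -0.2 -0.1] w 0.0004715332821893262
```

Request:
play_rows(deltas=[{"rot": [0,0,0],"travel": [-0.12,0.06,0],"claw": 0},{"rot": [0,0,0],"travel": [-0.12,0.06,0],"claw": 0},{"rot": [0,0,0],"travel": [-0.12,0.06,0],"claw": 0},{"rot": [0,0,0],"travel": [-0.1,0.03,0],"claw": 0},{"rot": [0,0,0],"travel": [-0.1,0.03,0],"claw": 0},{"rot": [0,0,0],"travel": [-0.1,0.03,0],"claw": 0},{"rot": [0,0,0],"travel": [-0.08,0,0],"claw": 0}])

```text
t: 9.7
tcp_pos: [0.5565, 0.1358, 0.0347]
tcp_rot: [3.141, 0.0, 1.272]
force: [0.9, 0.3, 0.6]
width: 0.0003
grip_force: 0.4
```

Request:
play_rows(deltas=[{"rot": [0,0,0],"travel": [-0.05,0,0],"claw": 0}])

```text
t: 9.78
tcp_pos: [0.5563, 0.135, 0.0348]
tcp_rot: [3.141, -0.003, 1.271]
force: [6.5, 15.9, -3.9]
width: -0.0
grip_force: 8.4
```

```bash
python3 -c "
from h import *
where()"
```

```text
t 9.78 dock [-0.024  -0.0045  0.0348] yaw [ 3.141e+00 -3.000e-03  1.271e+00] F [ 6.5 15.9 -3.9] w -4.488656342265234e-07
```

Request:
play_rows(deltas=[{"rot": [0,0,0],"travel": [0,0,0],"claw": 0},{"rot": [0,0,0],"travel": [0,0,0],"claw": 0},{"rot": [0,0,0],"travel": [0,0,0],"claw": 0},{"rot": [0,0,0],"travel": [0.3,0,0],"claw": 0},{"rot": [0,0,0],"travel": [0.4,0,0],"claw": 0},{"rot": [0,0,0],"travel": [0,0,-0.7],"claw": 0},{"rot": [0,0,0],"travel": [0,0,-0.7],"claw": 0},{"rot": [0,0,0],"travel": [0,0,-0.7],"claw": 0}])

```text
t: 10.45
tcp_pos: [0.5638, 0.1618, 0.1196]
tcp_rot: [-3.14, 0.001, 1.273]
force: [1.2, -0.0, 1.3]
width: 0.0008
grip_force: 0.0
```

Request:
play_rows(deltas=[{"rot": [0,0,0],"travel": [0,0.8,0],"claw": 0},{"rot": [0,0,0],"travel": [0,0.8,0],"claw": 0},{"rot": [0,0,0],"travel": [0,0.8,0],"claw": 0},{"rot": [0,0,0],"travel": [0,0.8,0],"claw": 0},{"rot": [0,0,0],"travel": [0,0.7,0],"claw": 0},{"rot": [0,0,0],"travel": [0,0,0],"claw": 0},{"rot": [0,0,0],"travel": [0,0,0],"claw": 0}])

```text
t: 11.03
tcp_pos: [0.7135, 0.1152, 0.1175]
tcp_rot: [-3.14, 0.001, 1.271]
force: [-0.3, 0.6, -0.6]
width: 0.0002
grip_force: 0.0
```

```bash
python3 - <<'E'
from h import *
where(); p=bot.read_camera("scene"); im=cv2.resize(p["img"][100:300,200:460,::-1],None,fx=3,fy=3); cv2.imwrite("pics/bolt.png",im)
E
```

```text
t 11.03 dock [-0.0508  0.1517  0.1175] yaw [-3.140e+00  1.000e-03  1.271e+00] F [-0.3  0.6 -0.6] w 0.00023072040442976486
```

View pics/bolt.png

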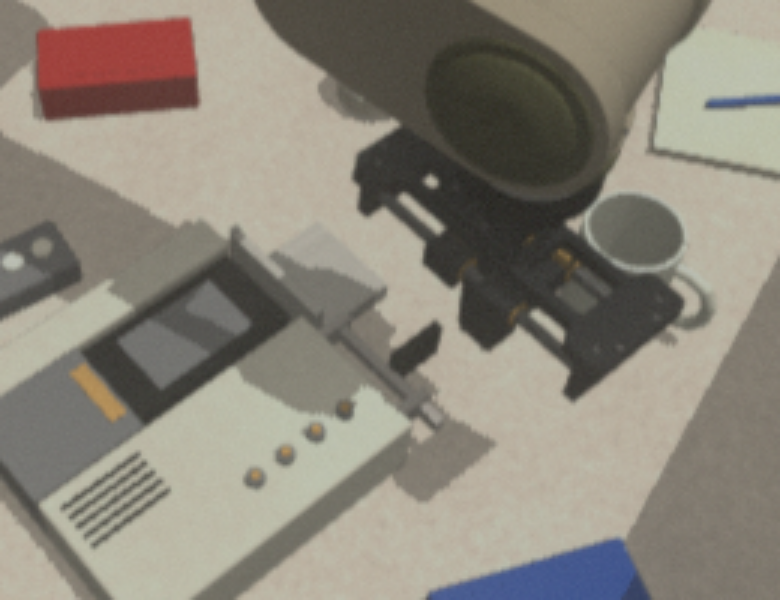

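The crop shows the gate shut at (235,230)–(330,320), the bolt tab at (415,345), and the fingertips beyond it, clear of the mug. I'll lower and slide the bolt.

Request:
play_rows(deltas=[{"rot": [0,0,0],"travel": [0,0,0.6],"claw": 0},{"rot": [0,0,0],"travel": [0,0,0.6],"claw": 0},{"rot": [0,0,0],"travel": [0,0,0.6],"claw": 0},{"rot": [0,0,0],"travel": [0,0,0],"claw": 0},{"rot": [0,0,0],"travel": [0,-0.2,0],"claw": 0},{"rot": [0,0,0],"travel": [0,-0.2,0],"claw": 0},{"rot": [0,0,0],"travel": [0,-0.2,0],"claw": 0},{"rot": [0,0,0],"travel": [0,-0.15,0],"claw": 0}])

```text
t: 11.75
tcp_pos: [0.6842, 0.1247, 0.0487]
tcp_rot: [3.14, -0.0, 1.273]
force: [2.0, -0.5, -0.4]
width: 0.0003
grip_force: 1.0
```

Request:
play_rows(deltas=[{"rot": [0,0,0],"travel": [0,-0.12,0],"claw": 0},{"rot": [0,0,0],"travel": [0,-0.12,0],"claw": 0},{"rot": [0,0,0],"travel": [0,-0.1,0],"claw": 0},{"rot": [0,0,0],"travel": [0,-0.08,0],"claw": 0}])

```text
t: 12.08
tcp_pos: [0.6685, 0.1291, 0.0474]
tcp_rot: [3.141, -0.0, 1.272]
force: [1.8, 0.9, 2.4]
width: 0.0002
grip_force: 1.1
```

```bash
python3 -c "
from h import *
where()"
```

```text
t 12.08 dock [-0.0511  0.1046  0.0474] yaw [ 3.141 -0.     1.272] F [1.8 0.9 2.4] w 0.0001703371020377976
```

Request:
play_rows(deltas=[{"rot": [0,0,0],"travel": [0,-0.06,0],"claw": 0},{"rot": [0,0,0],"travel": [0,-0.05,0],"claw": 0}])

```text
t: 12.25
tcp_pos: [0.6643, 0.1303, 0.0469]
tcp_rot: [3.141, -0.0, 1.272]
force: [2.1, 0.5, 2.3]
width: 0.0002
grip_force: 1.1
```

Request:
play_rows(deltas=[{"rot": [0,0,0],"travel": [0,-0.04,0],"claw": 0}])

```text
t: 12.33
tcp_pos: [0.6627, 0.1307, 0.0468]
tcp_rot: [3.141, -0.0, 1.272]
force: [2.9, 0.2, 1.8]
width: 0.0007
grip_force: 1.5
```

```bash
python3 -c "
from h import *
where()"
```

```text
t 12.33 dock [-0.0509  0.0986  0.0468] yaw [ 3.141 -0.     1.272] F [2.9 0.2 1.8] w 0.0007385286320526568
```

Request:
play_rows(deltas=[{"rot": [0,0,0],"travel": [0,-0.04,0],"claw": 0}])

```text
t: 12.42
tcp_pos: [0.6624, 0.1308, 0.047]
tcp_rot: [3.138, -0.001, 1.272]
force: [12.2, -1.9, -2.5]
width: 0.0005
grip_force: 6.4
```

Request:
play_rows(deltas=[{"rot": [0,0,0],"travel": [0,-0.03,0],"claw": 0}])

```text
t: 12.5
tcp_pos: [0.6623, 0.1308, 0.0471]
tcp_rot: [3.135, -0.001, 1.271]
force: [17.4, -3.3, -5.6]
width: 0.0001
grip_force: 8.5
```

The bolt is at its end stop. I'll hold, back off along +y, and rise.

Request:
play_rows(deltas=[{"rot": [0,0,0],"travel": [0,0,0],"claw": 0},{"rot": [0,0,0],"travel": [0,0,0],"claw": 0},{"rot": [0,0,0],"travel": [0,0,0],"claw": 0},{"rot": [0,0,0],"travel": [0,0.3,0],"claw": 0},{"rot": [0,0,0],"travel": [0,0.5,0],"claw": 0},{"rot": [0,0,0],"travel": [0,0,-0.8],"claw": 0},{"rot": [0,0,0],"travel": [0,0,-0.8],"claw": 0},{"rot": [0,0,0],"travel": [0,0,-0.8],"claw": 0}])

```text
t: 13.17
tcp_pos: [0.69, 0.122, 0.1426]
tcp_rot: [-3.138, 0.001, 1.272]
force: [0.8, -0.2, 0.3]
width: 0.0003
grip_force: 0.0
```

Request:
play_rows(deltas=[{"rot": [0,0,0],"travel": [0,0,-0.5],"claw": 0},{"rot": [0,0,0],"travel": [0,0,0],"claw": 0},{"rot": [0,0,0],"travel": [0,0,0],"claw": 0},{"rot": [0,0,0],"travel": [0,0,0],"claw": 0}])

```text
t: 13.5
tcp_pos: [0.6899, 0.1221, 0.1608]
tcp_rot: [-3.138, 0.001, 1.272]
force: [-0.5, 0.8, -1.0]
width: 0.0005
grip_force: 0.0
```

```bash
python3 - <<'E'
from h import *
where(); p=bot.read_camera("scene"); im=cv2.resize(p["img"][100:300,200:460,::-1],None,fx=3,fy=3); cv2.imwrite("pics/end.png",im)
E
```

```text
t 13.5 dock [-0.0506  0.1271  0.1608] yaw [-3.138e+00  1.000e-03  1.272e+00] F [-0.5  0.8 -1. ] w 0.0005260055608904863
```

View pics/end.png

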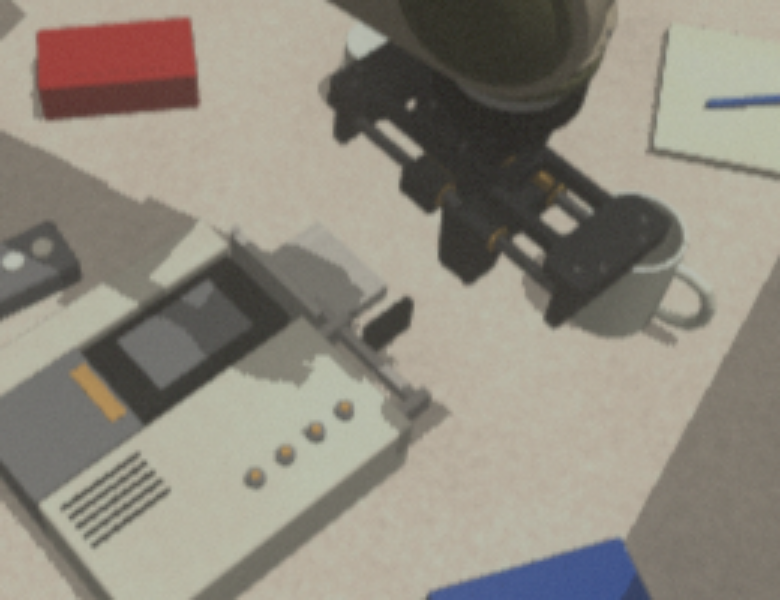

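The end picture shows the gate shut at (235,230)–(330,320), the bolt across with its tab moved to (388,322), and the mug and keypad where they were. The arm is clear, so I'll hand in.

```bash
python3 -c "
from bench import bot
print(bot.job_done())"
```

```text
the job is handed in; nothing more can be done
None
```

I pushed the battery home, shut the gate behind it and slid the bolt across to its stop, then handed the job in at about 13.5 s with the arm clear; no verdict came back.

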